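# Turn a drained well plate over against the sloping back of its tray

### The arm

A 6-joint arm with a two-finger parallel gripper is mounted at the origin on a cart in front of the work surface, level with it; the furniture and walls round the work are solid. World frame = base frame: x ahead of the robot, y to its left, z up, the work surface at z = 0. Lengths are in m, angles in rad, forces in N, time in s.
With the tool pointing down it reaches from about 0.425 to 0.95 m from the base axis. Payload 3.5 kg.
Tool frame: the origin (TCP) lies on the centre line of the jaws, within the pads' length; the fingertips stand 8 mm ahead of it and the grasp point (between the pads) lies 11 mm behind it; z points along the fingers, y is the line along which they close (so a half turn about z gives the same grasp; the last joint's range is limited). The gripper opens to 85 mm and grips with 20 to 120 N. Pads are 22 mm wide; open, the fingers measure 114 mm over their backs; the gripper's body (76 mm by 85 mm) begins 54 mm behind the grasp point. The pads swing forward as they close: fully open they stand 13 mm farther back than shut.
Start: joints at [-1.497, 0.286, 1.577, -0, 1.279, -0.15], TCP at [0.15, -0.658, 0.239] pointing down, gripper open.
Joint ranges: [-2.77, 2.77], [-0.9, 2.22], [0.21, 2.48], [-1.53, 4.67], [0.24, 2.81], [-2.84, 2.84]. Speed limits (rad/s): [2.79, 2.79, 3.14, 3.14, 3.14, 3.14].

### API

Orientations are given as a unit quaternion [x, y, z, w].
In Python, from plant import ctrl gives the robot as it stands. The module is installed in compiled form; this text tells all that it offers.
- The arm moves only by the tool send_rows, never from a script. Its argument "steps" is a list of rows, each a list of 5 numbers: the shift along the tool's x, y, z in m, then the turn about the tool's z in degrees, then the opening, from -1 (shut) to 1 (fully open). A call has 1 to 12 rows; each row is the pose to reach, as a shift and turn from the pose commanded when the call began, along the tool's axes at that moment; what a row does not reach only later rows make up. A row lasts 1/10 s, in which the tool goes at most 50 mm and 8.59 degrees, less where a joint would pass 70% of its speed; a pose out of reach is approached as far as the arm can. A call with a gripper value outside its range is refused whole. The fingers move at their own pace and stop on an object; "squeeze" is the grip in N (left out, the last holds). Time passes only in rows, so rows that repeat a pose let the fingers close. It gives the time, the measured TCP pose, the force, the opening and the grip force at its end, in the units of the state.
- ctrl.get_state(): the state, without advancing time (a new reading comes with each control period).
- ctrl.read_camera(name): name is "scene" or "top" or "wrist"; returns the picture (420x560x3 uint8, red, green, blue); there is no depth.
- ctrl.calibration(name): a dict with "intrinsics" (3x3 intrinsics, pixels), "k1" (the pictures are not rectified: a ray, as slopes to the right and down, at radius r is drawn at 1 + k1 r^2 times it, then the intrinsics apply), "extrinsics" (4x4, takes a point from world to camera coordinates); the wrist camera has in their place "tool_from_camera" (4x4, takes a point from camera to tool coordinates, whose origin is the TCP and whose axes are the flange's). Camera axes: x right, y up, looking along -z (the intrinsics and any distortion apply to the point x, -y, -z); pixel columns grow to the right and rows downward; lengths in m; the calibration is good to about 2 mm. A picture is of the moment at which its call begins: read the wrist's pose just before it. calibration takes no time and is no camera call.
- ctrl.sign_off(): hands the job in; it is judged then, once.
The state is a dict: "time": time; "qpos": joint angles; "dq": joint speeds; "joint_efforts": joint torques, N m; "eef_pos": TCP position; "tcp_rot": TCP orientation; "contact_force": force on the tool from outside, world axes, zero at the start; "wrist_torque": the same for the moment, N m; "opening": opening from 0.0 (shut) to 1.0 (fully open); "finger_force": force on a finger pad.
Only numpy, scipy, OpenCV 4.12 (cv2) and the standard library are available. Lean on these libraries where they do the work, as an engineer would, in place of code of your own. Each camera call takes 0.05 s, during which the arm holds its last target. There are 200 camera calls.

### The job

One of the two well plates in the steel draining tray still lies with its wells facing down; it is too broad to be gripped, so turn it wells-up with the fingertips alone. Push it across the tray against the sloping back until it climbs and leans there on its long edge, then reach behind the back and push its raised edge towards you until it falls over and lies flat in the tray with its wells facing up. Do not pick it up, and leave the other plate and the things round the tray where they are.

Things in the scene. Friction and masses are not known exactly. Their poses are not given: they have to be found in the camera images.
- drain_tray: Fixed draining tray of sheet steel; two plates lie in it side by side, 85 mm left and right of its middle, in either order. Origin: middle of the foot of its sloping back, on the worktop; x to the back, away from the robot, y left along the back. Flat floor with a rubber liner, 3 mm high, from x = -145 mm (front, hem 5.5 mm high) to x = 0, 346 mm wide, sides 14 mm high.
- back_top (a point): Middle of the rounded top edge of the tray's back, 48 mm above the worktop and 26 mm behind the foot. The back is a flat sheet leaning away from the robot, 60 degrees to the floor, as wide as the tray. Behind it a sheet drops straight to the worktop (x = 32 mm), then a 2 mm flange to x = 52 mm; nothing else stands behind the back up to x = 110 mm.
- drained_plate: The plate to turn: white 96-well plate, 85.5 (x) x 127.8 (y) x 14.4 mm, 0.05 to 0.1 kg, friction 0.25 on the steel, 0.7 on the liner. At the start its wells face DOWN: from above one sees a rim and 96 closed well bottoms 2 mm below it. Long edges within 0.1 rad of the back. Origin: centre of the well-opening face; z points from there to the underside: up at the start, down once turned.
- plate_edge_near (a point): Middle of the long side of drained_plate that is nearer to the robot at the start, half way up its 14.4 mm thickness (the upper 6 mm there are a flange that stands out 1.2 mm). It becomes the lower edge at the foot of the back when the plate leans; the flange's outer edge is then about 13 mm in front of the foot.
- plate_edge_far (a point): Middle of the long side of drained_plate that is nearer to the back at the start, half way up its thickness. When the plate lies against the back this is the raised edge, about 80 mm above the worktop, 32 mm above the top of the back; let go, the plate stays leaning. Pushed about 10 degrees beyond upright it falls over towards the robot by itself.
- upright_plate: The other plate, of the same form and size, already the right way up: 96 open wells are seen from above. Leave it alone. Origin: centre of its underside, z up.
- timer: White lab timer, 62 x 66 x 20 mm, lying on the worktop to the left of the tray. Origin: centre of its underside.
- label_roll: Roll of white labels, 74 mm across, 34 mm high, lying behind the tray. Origin: centre of its underside.
- pen: Black and white felt pen, 135 mm long, lying to the right of the tray. Origin: centre of its underside.

How it is judged:
On the way:
1. the plate has climbed the sloping back and leans on it, its lower long edge at the foot of the back (angle between drained_plate's own z axis and vertical between 0.85 and 1.25 rad and x of plate_edge_near in the frame of drain_tray above -0.03 m and z of plate_edge_near in the frame of drain_tray below 0.02 m and contact force between drained_plate and drain_tray above 0.1 N), for 0.2 s.
At the end, for the whole second after the job is handed in: The plate that lay wells-down lies wells-up, flat within 0.06 rad and at rest, wholly on the tray's floor; the other plate is still wells-up within 20 mm of where it was, and timer, label roll and pen within 30 mm (angle between drained_plate's own z axis and vertical above 3.08 rad and z of drained_plate in the frame of drain_tray below 0.021 m and x of drained_plate in the frame of drain_tray between -0.104 and -0.02 m and y of drained_plate in the frame of drain_tray between -0.112 and 0.112 m and linear speed of drained_plate below 0.01 m/s and angle between upright_plate's own z axis and vertical below 0.06 rad and distance of upright_plate from where it was at the start of the episode below 0.02 m and distance of each of timer, label_roll, pen from where it was at the start of the episode below 0.03 m); the robot touches nothing.
It fails at once if the plate is lifted or carried: both of its long edges are more than 35 mm above the worktop at once (height (world z) of each of plate_edge_near, plate_edge_far above 0.035 m).
It fails at once if the other plate is pushed more than 20 mm away or tipped (distance of upright_plate from where it was at the start of the episode above 0.02 m or angle between upright_plate's own z axis and vertical above 0.2 rad).
It fails at once if the timer, label roll or pen is moved by more than 30 mm (distance of any of timer, label_roll, pen from where it was at the start of the episode above 0.03 m).
It also fails if it takes over 48 s, if anything falls off the work surface, if the arm or the gripper's body presses on something with over 40 N, if the wrist force passes 120 N, or if a joint passes its speed limit or range.

## Working session

There is one attempt and no reset: what is moved stays moved. The work goes in short steps, Python scripts to look and compute and a tool call to move; the robot and the scene stay as the last step left them, time stands still between calls to the robot, and variables do not carry over. Pictures are saved under pics/ and viewed, at most 10 in all, crops included, and the job is handed in when it is done.

Besides the shell and the picture viewer there is one more tool, called as a command line: name --pt "numbers of a row" for each row, then --argument value for the rest. send_rows: Moves the arm, as the interface text tells. Its arguments: {"type":"object","properties":{"steps":{"type":"array","items":{"type":"array","items":{"type":"number"}}},"squeeze":{"type":"number"}},"required":["steps"]}

```bash
mkdir -p pics; python3 - <<'E'
from plant import ctrl
import cv2,numpy as np
for n in("scene","top"):
    c=ctrl.calibration(n); print(n,{k:np.round(v,4).tolist() for k,v in c.items()})
    cv2.imwrite(f"pics/{n}0.png",ctrl.read_camera(n)[:,:,::-1])
print(ctrl.get_state()); print({k:np.round(v,4).tolist() for k,v in ctrl.calibration("wrist").items()})
E
```

```text
scene {'intrinsics': [[508.7823, 0.0, 280.4058], [0.0, 508.7823, 205.8416], [0.0, 0.0, 1.0]], 'k1': -0.0435, 'extrinsics': [[-0.6288, -0.7772, -0.025, 0.3139], [0.3946, -0.3466, 0.851, -0.3167], [-0.67, 0.5253, 0.5246, -0.9015], [0.0, 0.0, 0.0, 1.0]]}
top {'intrinsics': [[526.8659, 0.0, 278.6336], [0.0, 526.8659, 208.3185], [0.0, 0.0, 1.0]], 'k1': -0.2052, 'extrinsics': [[0.0077, -1.0, 0.0029, -0.1008], [0.989, 0.008, 0.1477, -0.6194], [-0.1477, 0.0017, 0.989, -1.1064], [0.0, 0.0, 0.0, 1.0]]}
{'time': 0.1, 'qpos': array([-1.49702156e+00,  2.87094771e-01,  1.57804076e+00, -9.70248337e-06,
        1.27862344e+00, -1.50044014e-01]), 'dq': array([-0.00114608, -0.00156414, -0.00419384, -0.00084878, -0.00103378,
        0.00052308]), 'joint_efforts': array([ 3.88810895e-04, -4.07295513e+01, -2.93701011e+01, -1.18619946e-04,
        3.44028667e-03,  1.45266182e-05]), 'eef_pos': array([ 0.14977342, -0.65757238,  0.2380682 ]), 'tcp_rot': array([ 9.93743937e-01,  1.11677278e-01,  3.66550799e-05, -1.08254819e-03]), 'contact_force': array([-0.11293739, -0.36991053,  0.19046091]), 'wrist_torque': array([-0.01524081,  0.03881429,  0.01137899]), 'finger_force': 0.0, 'opening': 0.9965728934194571}
{'intrinsics': [[334.9281, 0.0, 277.4952], [0.0, 334.9281, 213.4349], [0.0, 0.0, 1.0]], 'k1': -0.0556, 'tool_from_camera': [[0.0002, 0.9618, 0.2738, 0.0693], [1.0, -0.0001, -0.0004, -0.001], [-0.0003, 0.2738, -0.9618, -0.1363], [0.0, 0.0, 0.0, 1.0]]}
```

View pics/top0.png

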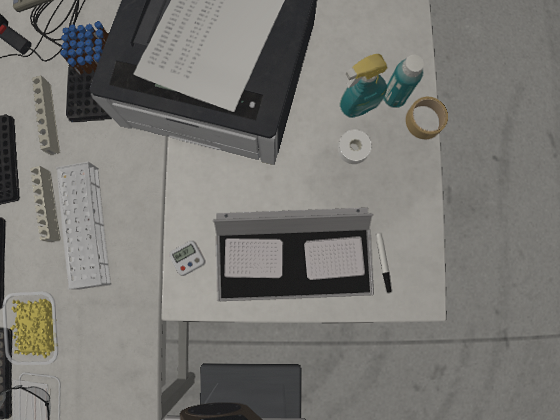

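View pics/scene0.png

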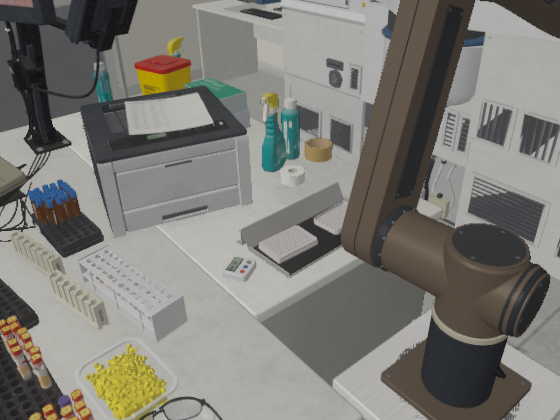

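The top view shows the tray at x 217–372 px, y 208–300 px, with plates at (254,258) and (334,258). The timer is at (188,258), the pen at (384,262) and the roll at (355,146). I need a closer look to tell the two plates apart.

```bash
cat > h.py <<'E'
import numpy as np,cv2
from plant import ctrl
def ray(n,px):
    c=ctrl.calibration(n);K=c["intrinsics"]
    d=np.array([(px[0]-K[0,2])/K[0,0],(px[1]-K[1,2])/K[1,1]]);u=d.copy()
    for _ in range(20):u=d/(1+c["k1"]*(u@u))
    E=c["extrinsics"];return -E[:3,:3].T@E[:3,3],E[:3,:3].T@np.array([u[0],-u[1],-1])
def at(n,px,z):
    o,d=ray(n,px);return o+d*(z-o[2])/d[2]
def proj(n,p):
    c=ctrl.calibration(n);K=c["intrinsics"];q=c["extrinsics"]@np.append(p,1)
    u=np.array([q[0],-q[1]])/-q[2];u*=1+c["k1"]*(u@u);return u*K[[0,1],[0,1]]+K[:2,2]
E
python3 - <<'E'
import cv2
i=cv2.imread("pics/top0.png")[200:310,205:405]
cv2.imwrite("pics/top0c.png",cv2.resize(i,None,fx=4,fy=4,interpolation=cv2.INTER_CUBIC))
E
```

```text
(no output)
```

View pics/top0c.png

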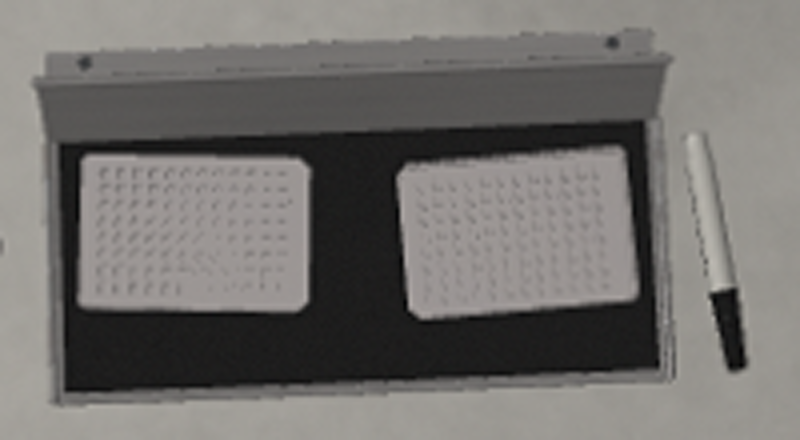

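The crop shows the foot of the back from (62,143) to (645,122), the back's top from (38,82) to (670,58), and the tray front from (65,390) to (658,367). The plates' corners are sharp, but the wells are ambiguous, so the wrist camera will have to tell them apart.

```bash
python3 - <<'E'
from h import *
P=dict(footL=(62,143,.003),footR=(645,122,.003),topL=(38,82,.048),topR=(670,58,.048),frL=(65,390,.003),frR=(658,367,.003),
L_fl=(82,155,.017),L_fr=(310,160,.017),L_nl=(80,308,.017),L_nr=(308,311,.017),
R_fl=(397,170,.017),R_fr=(628,148,.017),R_nl=(410,318,.017),R_nr=(638,300,.017),penA=(695,133,.005),penB=(738,370,.005))
for k,(u,v,z) in P.items(): print(k,np.round(at("top",(205+u/4,200+v/4),z),4))
print("timer",at("top",(188,258),.02),"roll",at("top",(355,146),.034))
E
```

```text
footL [0.5629 0.0349 0.003 ]
footR [ 0.5773 -0.2953  0.003 ]
topL [0.5918 0.0439 0.048 ]
topR [ 0.6078 -0.3021  0.048 ]
frL [0.4243 0.0306 0.003 ]
frR [ 0.4389 -0.3013  0.003 ]
L_fl [0.5549 0.022  0.017 ]
L_fr [ 0.5533 -0.1051  0.017 ]
L_nl [0.4699 0.0215 0.017 ]
L_nr [ 0.4695 -0.1046  0.017 ]
R_fl [ 0.548  -0.1535  0.017 ]
R_fr [ 0.5611 -0.2831  0.017 ]
R_nl [ 0.466  -0.1609  0.017 ]
R_nr [ 0.4762 -0.2879  0.017 ]
penA [ 0.5709 -0.3236  0.005 ]
penB [ 0.437  -0.3466  0.005 ]
timer [0.51073106 0.10468731 0.02      ] roll [ 0.76627022 -0.26802087  0.034     ]
```

send_rows --pt "0.507 -0.426 0 10.25 0.35" --pt "0.507 -0.426 0 10.25 0.35" --pt "0.507 -0.426 0 10.25 0.35" --pt "0.507 -0.426 0 10.25 0.35" --pt "0.507 -0.426 0 10.25 0.35" --pt "0.507 -0.426 0 10.25 0.35" --pt "0.507 -0.426 0 10.25 0.35" --pt "0.507 -0.426 0 10.25 0.35" --pt "0.507 -0.426 0 10.25 0.35" --pt "0.507 -0.426 0 10.25 0.35" --pt "0.507 -0.426 0 10.25 0.35" --pt "0.507 -0.426 0 10.25 0.35"

```text
time: 1.3
eef_pos: [0.5127, -0.1778, 0.239]
tcp_rot: [1.0, 0.022, -0.0, -0.0]
contact_force: [-0.4, -0.3, -0.7]
opening: 0.673
finger_force: 0.0
```

```bash
python3 - <<'E'
from h import *
s=ctrl.get_state();print(s["eef_pos"],s["tcp_rot"])
cv2.imwrite("pics/w1.png",ctrl.read_camera("wrist")[:,:,::-1])
E
```

```text
[ 0.512741   -0.17783774  0.23901642] [ 9.99747991e-01  2.24483306e-02 -1.60399376e-04 -4.34542594e-05]
```

View pics/w1.png

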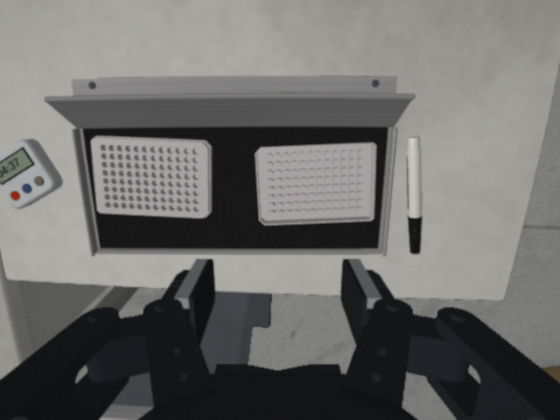

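The left plate (centre 152,178) shows dark open wells. The right plate (centre 316,183) shows a raised rim and closed well bottoms, so it is the drained plate. The foot of the back runs level at row 127, so the tool is aligned with the tray.

```bash
cat >> h.py <<'E'
from scipy.spatial.transform import Rotation as R
def wat(px,z,pos,q):
    c=ctrl.calibration("wrist");K=c["intrinsics"]
    d=np.array([(px[0]-K[0,2])/K[0,0],(px[1]-K[1,2])/K[1,1]]);u=d.copy()
    for _ in range(20):u=d/(1+c["k1"]*(u@u))
    T=c["tool_from_camera"];r=R.from_quat(q)
    o=r.apply(T[:3,3])+pos;v=r.apply(T[:3,:3]@np.array([u[0],-u[1],-1]));return o+v*(z-o[2])/v[2]
E
python3 - <<'E'
from h import *
pos=[0.512741,-0.17783774,0.23901642];q=[0.999748,.02244833,-1.6e-4,-4.3e-5]
P=dict(fl=(257,148,.017),fr=(376,143,.017),nr=(375,219,.017),nl=(262,223,.017),footL=(83,127,.003),footR=(388,127,.003),topL=(47,97,.048),topR=(414,95,.048),frL=(95,252,.0055),frR=(386,252,.0055),pen=(415,195,.01))
yaw=0.0449;o=np.array([.572,-.130]);A=np.array([[np.cos(yaw),np.sin(yaw)],[-np.sin(yaw),np.cos(yaw)]])
for k,(u,v,z) in P.items():
    p=wat((u,v),z,pos,q);print(k,np.round(p,4),"tray",np.round(A@(p[:2]-o),4))
E
```

```text
fl [ 0.5506 -0.1537  0.017 ] tray [-0.0224 -0.0227]
fr [ 0.5618 -0.279   0.017 ] tray [-0.0169 -0.1484]
nr [ 0.4782 -0.2882  0.017 ] tray [-0.1008 -0.1538]
nl [ 0.4679 -0.1617  0.017 ] tray [-0.1054 -0.027 ]
footL [0.565  0.0396 0.003 ] tray [0.0006 0.1697]
footR [ 0.5788 -0.2943  0.003 ] tray [-0.0006 -0.1644]
topL [0.5942 0.047  0.048 ] tray [0.0302 0.1759]
topR [ 0.6097 -0.3007  0.048 ] tray [ 0.03   -0.1723]
frL [0.4182 0.0396 0.0055] tray [-0.1461  0.1763]
frR [ 0.4345 -0.3104  0.0055] tray [-0.1455 -0.174 ]
pen [ 0.5064 -0.3325  0.01  ] tray [-0.0746 -0.1994]
```

send_rows --pt "-0.063 0.043 0.05 0 -0.3" --pt "-0.063 0.043 0.1 0 -0.3" --pt "-0.063 0.043 0.15 0 -0.3" --pt "-0.063 0.043 0.19 0 -0.3" --pt "-0.063 0.043 0.19 0 -0.3" --pt "-0.063 0.043 0.19 0 -0.3" --pt "-0.063 0.043 0.19 0 -0.3"

```text
time: 2.05
eef_pos: [0.4513, -0.2258, 0.0496]
tcp_rot: [1.0, 0.022, 0.0, -0.0]
contact_force: [0.9, -0.7, 0.1]
opening: 0.352
finger_force: 0.0
```

send_rows --pt "0 0 0.015 0 -0.3" --pt "0 0 0.025 0 -0.3" --pt "0 0 0.032 0 -0.3" --pt "0 0 0.036 0 -0.3" --pt "0 0 0.036 0 -0.3" --pt "0 0 0.036 0 -0.3"

```text
time: 2.65
eef_pos: [0.4514, -0.2258, 0.0137]
tcp_rot: [1.0, 0.023, 0.0, 0.0]
contact_force: [-1.1, -0.6, 0.9]
opening: 0.351
finger_force: 0.0
```

send_rows --pt "0 0 0.002 0 -0.3" --pt "0 0 0.002 0 -0.3" --pt "0 0 0.002 0 -0.3"

```text
time: 2.95
eef_pos: [0.4511, -0.2257, 0.0114]
tcp_rot: [1.0, 0.022, 0.0, 0.0]
contact_force: [0.5, 0.1, 0.8]
opening: 0.351
finger_force: 0.0
```

send_rows --pt "0 0 0.002 0 -0.3" --pt "0.005 0 0.002 0 -0.3" --pt "0.01 0 0.002 0 -0.3" --pt "0.015 0 0.002 0 -0.3" --pt "0.02 0 0.002 0 -0.3" --pt "0.025 0 0.002 0 -0.3" --pt "0.03 0 0.002 0 -0.3" --pt "0.035 0 0.002 0 -0.3" --pt "0.04 0 0.002 0 -0.3" --pt "0.045 0 0.002 0 -0.3" --pt "0.05 0 0.002 0 -0.3" --pt "0.05 0 0.002 0 -0.3"

```text
time: 4.15
eef_pos: [0.4999, -0.2239, 0.0106]
tcp_rot: [1.0, 0.023, -0.002, -0.0]
contact_force: [-7.5, -0.6, 11.4]
opening: 0.355
finger_force: 5.9
```

```bash
python3 - <<'E'
from h import *
s=ctrl.get_state();print(s["eef_pos"],s["tcp_rot"],s["contact_force"])
a=ctrl.read_camera("wrist")[:,:,::-1]
cv2.imwrite("pics/w2.png",a)
E
```

```text
[ 0.4998915  -0.22386131  0.01057624] [ 9.99730723e-01  2.30811071e-02 -2.38739699e-03 -2.09529002e-04] [-7.4766209  -0.60216219 11.37088921]
```

View pics/w2.png

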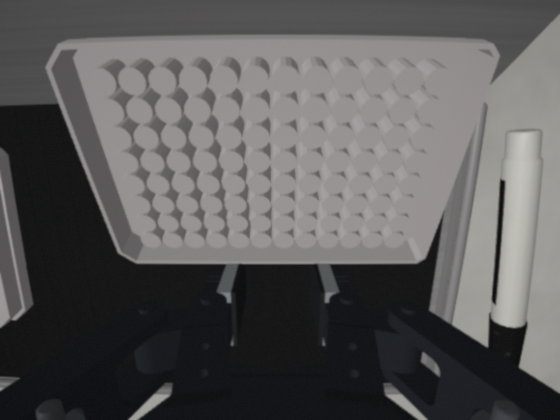

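The wells-down plate is tilting up squarely on the slope: far edge at row 45, near edge at row 262, both level. I'll ease off the liner by 1.5 mm and keep pushing.

send_rows --pt "0.005 0 -0.0015 0 -0.3" --pt "0.01 0 -0.0015 0 -0.3" --pt "0.015 0 -0.0015 0 -0.3" --pt "0.02 0 -0.0015 0 -0.3" --pt "0.025 0 -0.0015 0 -0.3" --pt "0.03 0 -0.0015 0 -0.3" --pt "0.034 0 -0.0015 0 -0.3" --pt "0.038 0 -0.0015 0 -0.3" --pt "0.04 0 -0.0015 0 -0.3" --pt "0.04 0 -0.0015 0 -0.3"

```text
time: 5.2
eef_pos: [0.5414, -0.2216, 0.0108]
tcp_rot: [1.0, 0.023, 0.0, 0.0]
contact_force: [0.7, -0.7, -0.1]
opening: 0.35
finger_force: 0.0
```

```bash
python3 - <<'E'
from h import *
s=ctrl.get_state();print(s["eef_pos"],s["contact_force"])
a=ctrl.read_camera("wrist")[:,:,::-1]
b=ctrl.read_camera("scene")[150:310,180:420,::-1]
cv2.imwrite("pics/w3.png",np.hstack([cv2.resize(a,(400,300)),cv2.resize(b,(400,300))]))
E
```

```text
[ 0.5413796  -0.22157223  0.01083066] [ 0.66977793 -0.7063527  -0.07851895]
```

View pics/w3.png

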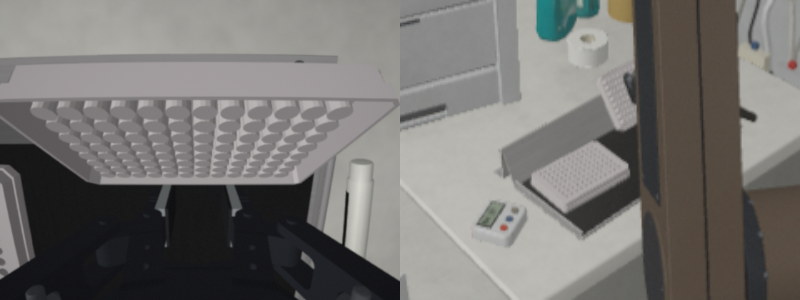

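The plate leans on the back: its near edge is just ahead of the fingertips and the raised edge spans the top of the view. I'll nudge it to check that it is seated.

send_rows --pt "0.003 0 0 0 -0.3" --pt "0.006 0 0 0 -0.3" --pt "0.008 0 0 0 -0.3" --pt "0.008 0 0 0 -0.3" --pt "0.008 0 0 0 -0.3"

```text
time: 5.8
eef_pos: [0.5492, -0.2213, 0.0109]
tcp_rot: [1.0, 0.022, 0.0, 0.0]
contact_force: [-0.1, 0.0, 0.4]
opening: 0.354
finger_force: 0.0
```

send_rows --pt "-0.03 0 0 0 -0.3" --pt "-0.06 0 0 0 -0.3" --pt "-0.06 0 -0.05 0 -0.3" --pt "-0.06 0 -0.1 0 -0.3" --pt "-0.06 0 -0.15 0 -0.3" --pt "-0.06 0 -0.19 0 -0.3" --pt "-0.03 0 -0.19 0 -0.3" --pt "0.02 0 -0.19 0 -0.3" --pt "0.065 0 -0.19 0 -0.3" --pt "0.108 0 -0.19 0 -0.3" --pt "0.108 0 -0.19 0 -0.3" --pt "0.108 0 -0.19 0 -0.3"

```text
time: 7.0
eef_pos: [0.657, -0.216, 0.1997]
tcp_rot: [1.0, 0.023, -0.001, -0.0]
contact_force: [-0.3, -0.9, -0.3]
opening: 0.352
finger_force: 0.0
```

```bash
python3 - <<'E'
from h import *
s=ctrl.get_state();print(s["eef_pos"],s["tcp_rot"],s["contact_force"])
a=ctrl.read_camera("wrist")[:,:,::-1]
b=ctrl.read_camera("top")[180:310,205:405,::-1]
cv2.imwrite("pics/w4.png",np.hstack([cv2.resize(a,(400,300)),cv2.resize(b,(400,300))]))
E
```

```text
[ 0.65703927 -0.21598151  0.19965285] [ 9.99736328e-01  2.29422751e-02 -8.86753180e-04 -3.75429743e-04] [-0.28081353 -0.85536081 -0.30208735]
```

View pics/w4.png

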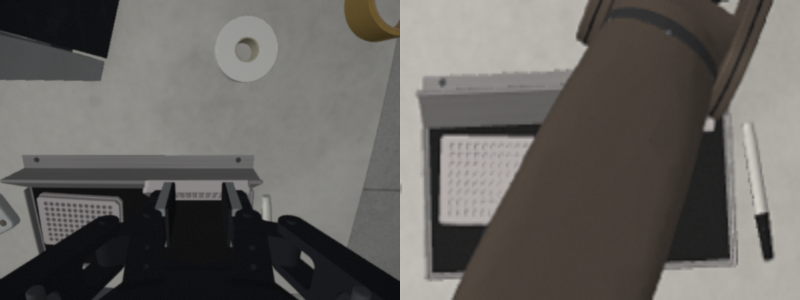

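```bash
python3 - <<'E'
from h import *
pos=[0.65703927,-0.21598151,0.19965285];q=[9.99736328e-01,2.29422751e-02,-8.86753180e-04,-3.75429743e-04]
yaw=0.0449;o=np.array([.5725,-.130]);A=np.array([[np.cos(yaw),np.sin(yaw)],[-np.sin(yaw),np.cos(yaw)]])
for px in[(110,181),(255,182),(143,180),(250,180),(196,180)]:
    for z in(.02,.048,.08):print(px,z,np.round(A@(wat((px[0]*1.4,px[1]*1.4),z,pos,q)[:2]-o),4))
a=cv2.imread("pics/w4.png")[140:220,120:270]
cv2.imwrite("pics/w4c.png",cv2.resize(a,None,fx=5,fy=5,interpolation=cv2.INTER_CUBIC))
E
```

```text
(110, 181) 0.02 [0.0167 0.0377]
(110, 181) 0.048 [0.0285 0.0265]
(110, 181) 0.08 [0.042  0.0137]
(255, 182) 0.02 [ 0.0156 -0.17  ]
(255, 182) 0.048 [ 0.0275 -0.1628]
(255, 182) 0.08 [ 0.0412 -0.1546]
(143, 180) 0.02 [ 0.0185 -0.0101]
(143, 180) 0.048 [ 0.0302 -0.0171]
(143, 180) 0.08 [ 0.0435 -0.0251]
(250, 180) 0.02 [ 0.0187 -0.1626]
(250, 180) 0.048 [ 0.0304 -0.1561]
(250, 180) 0.08 [ 0.0437 -0.1486]
(196, 180) 0.02 [ 0.0187 -0.0857]
(196, 180) 0.048 [ 0.0304 -0.086 ]
(196, 180) 0.08 [ 0.0437 -0.0863]
```

View pics/w4c.png

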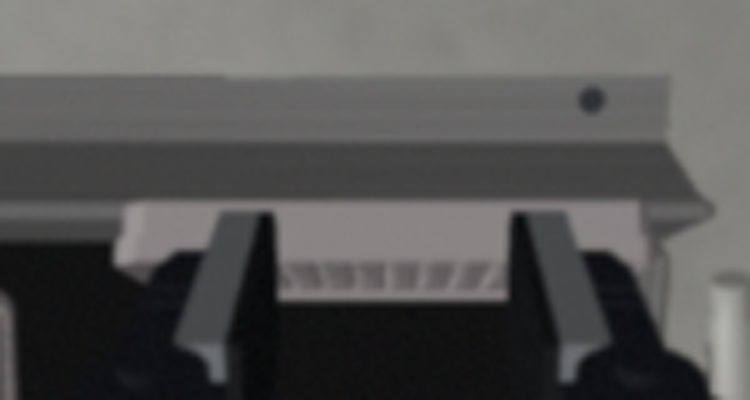

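The raised edge spans columns 143–250 at row 180. Taken at 80 mm height, that puts it at x = 43.5 mm and y = -87 mm in the tray frame, about 124 mm wide, so it is leaning as expected. Next I'll lower behind it.

send_rows --pt "0 0 0.04 0 -0.3" --pt "0 0 0.08 0 -0.3" --pt "0 0 0.115 0 -0.3" --pt "0 0 0.132 0 -0.3" --pt "0 0 0.132 0 -0.3" --pt "-0.008 0 0.132 0 -0.3" --pt "-0.016 0 0.132 0 -0.3" --pt "-0.022 0 0.132 0 -0.3" --pt "-0.028 0 0.132 0 -0.3" --pt "-0.034 0 0.132 0 -0.3" --pt "-0.04 0 0.132 0 -0.3"

```text
time: 8.2
eef_pos: [0.6166, -0.2183, 0.0693]
tcp_rot: [1.0, 0.022, 0.0, 0.0]
contact_force: [0.9, 0.8, -0.5]
opening: 0.347
finger_force: 0.1
```

send_rows --pt "-0.005 0 0 0 -0.3" --pt "-0.01 0 0 0 -0.3" --pt "-0.015 0 0 0 -0.3" --pt "-0.02 0 0 0 -0.3" --pt "-0.025 0 0 0 -0.3" --pt "-0.03 0 0 0 -0.3" --pt "-0.035 0 0 0 -0.3" --pt "-0.04 0 0 0 -0.3" --pt "-0.044 0 0 0 -0.3"

```text
time: 9.1
eef_pos: [0.5725, -0.2201, 0.0688]
tcp_rot: [1.0, 0.022, -0.0, -0.0]
contact_force: [-0.5, 1.1, -0.1]
opening: 0.345
finger_force: 0.0
```

send_rows --pt "-0.005 0 0 0 -0.3" --pt "-0.01 0 0 0 -0.3" --pt "-0.015 0 0 0 -0.3" --pt "-0.02 0 0 0 -0.3" --pt "-0.025 0 0 0 -0.3" --pt "-0.03 0 0 0 -0.3" --pt "-0.03 0 0 0 -0.3" --pt "-0.03 0 0 0 -0.3"

```text
time: 9.9
eef_pos: [0.5429, -0.2215, 0.0689]
tcp_rot: [1.0, 0.022, 0.0, 0.0]
contact_force: [0.5, 0.1, 0.5]
opening: 0.348
finger_force: 0.0
```

send_rows --pt "0 0 -0.04 0 -0.3" --pt "0 0 -0.08 0 -0.3" --pt "0.05 0 -0.13 0 -0.3" --pt "0.08 0 -0.16 0 -0.3" --pt "0.08 0 -0.16 0 -0.3" --pt "0.08 0 -0.16 0 -0.3"

```text
time: 10.5
eef_pos: [0.6254, -0.2183, 0.2321]
tcp_rot: [1.0, 0.023, 0.003, 0.001]
contact_force: [-0.6, 0.6, 0.5]
opening: 0.349
finger_force: 0.0
```

```bash
python3 - <<'E'
from h import *
s=ctrl.get_state();print(s["eef_pos"],s["tcp_rot"],s["contact_force"])
cv2.imwrite("pics/w5.png",ctrl.read_camera("wrist")[:,:,::-1])
E
```

```text
[ 0.62541597 -0.21828348  0.23205364] [0.99972908 0.02307121 0.00271031 0.00145998] [-0.64605416  0.58031345  0.52412618]
```

View pics/w5.png

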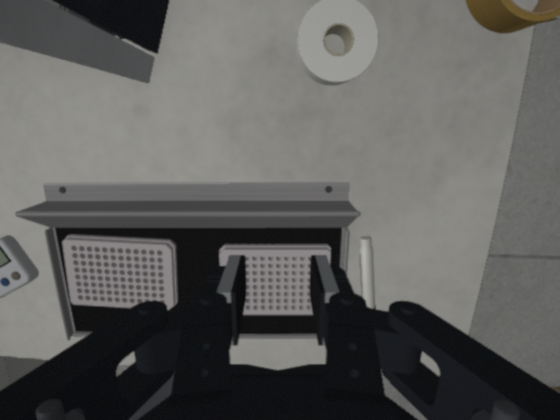

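The plate has fallen over and now lies flat with dark open wells up, far edge at row 245 and near edge at row 315. The other plate, pen and roll look unmoved. I'll check its position and then hand in.

```bash
python3 - <<'E'
from h import *
s=ctrl.get_state()
yaw=0.0449;o=np.array([.5725,-.130]);A=np.array([[np.cos(yaw),np.sin(yaw)],[-np.sin(yaw),np.cos(yaw)]])
C=np.array([A@(wat(p,.017,s["eef_pos"],s["tcp_rot"])[:2]-o) for p in[(221,246),(330,246),(275,315)]])
print(C)
c=[(C[0,0]+C[2,0])/2,(C[0,1]+C[1,1])/2];print(c)
if -.095<c[0]<-.03 and abs(c[1])<.105: print(ctrl.sign_off())
E
```

```text
[[-0.02065466 -0.02650016]
 [-0.02057495 -0.14806307]
 [-0.10857765 -0.08662031]]
[np.float64(-0.06461615811609889), np.float64(-0.08728161526420718)]
the job is handed in; nothing more can be done
None
```

The wells-down plate now lies flat and wells-up on the tray floor, centred at about x = -65 mm, y = -87 mm in the tray frame. The last camera view shows the other plate and the things round the tray where they were, and the job is handed in (the sign-off returned no verdict).

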